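Close the radio's battery tube, refit its tuning knob and hold it pressed in

ROBOT

A 6-joint arm with a two-finger parallel gripper is mounted at the origin on the work surface. World frame = base frame: x ahead of the robot, y to its left, z up, the work surface at z = 0. Lengths are in m, angles in rad, forces in N, time in s.
With the tool pointing down it reaches from about 0.375 to 0.9 m from the base axis. Payload 3.1 kg.
Tool frame: the origin (TCP) lies at the very end of the fingers, on their centre line; the grasp point (between the pads) lies 19 mm behind it; z points along the fingers, y is the line along which they close (so a half turn about z gives the same grasp; the last joint's range is limited). The gripper opens to 87 mm and grips with 3 to 60 N. Pads are 19 mm wide; open, the fingers measure 117 mm over their backs; the gripper's body (75 mm by 190 mm) begins 51 mm behind the grasp point.
Start: joints at [-1.431, 0.527, 1.433, -0, 1.181, -0.178], TCP at [0.195, -0.594, 0.223] pointing down, gripper open.
Joint ranges: [-3.08, 3.08], [-0.75, 2.2], [0.22, 2.44], [-1.43, 4.57], [0, 2.65], [-2.85, 2.85]. Speed limits (rad/s): [2.79, 2.79, 3.14, 3.14, 3.14, 3.14].

INTERFACE

Orientations are given as a 3x3 rotation matrix whose columns are the frame's x, y, z axes.
In Python, from workcell import get_state, read_camera, finish_job, trace gives the robot as it stands.
- The arm moves only by the shell command python3 -m jog 'ROWS'. ROWS is JSON, a list of rows, each a list of 5 numbers: the shift along the tool's x, y, z in mm, then the turn about the tool's z in rad, then the closure, from 0 (fully open) to 1 (shut). In form: [[dx, dy, dz, roll, grip], ...]. A call has 1 to 5 rows; each row is the pose to reach, as a shift and turn from the pose commanded when the call began, along the tool's axes at that moment; what a row does not reach only later rows make up. A row lasts 1/12 s, in which the tool goes at most 41.7 mm and 7.16 degrees, less where a joint would pass 70% of its speed; a pose out of reach is approached as far as the arm can. A call with a gripper value outside its range is refused whole. The fingers move at their own pace and stop on an object; the grip force is fixed at half the most. Time passes only in rows, so rows that repeat a pose let the fingers close. It gives the time, the measured TCP pose, the force, the opening and the grip force at its end, in the units of the state.
- get_state(): the state, without advancing time (a new reading comes with each control period).
- read_camera(name): name is "scene" or "top" or "wrist"; returns a dict with "img" (400x640x3 uint8, blue, green, red), "fx", "fy", "cx", "cy" (pixels), "R" (3x3) and "t" (3): a world point X has camera coordinates R X + t. Camera axes: x right, y down, z forward; pixel columns grow to the right and rows downward; lengths in m; the calibration is good to about 2 mm. A picture is of the moment at which its call begins. There is no depth.
- finish_job(): hands the job in; it is judged then, once.
Trained networks look in a picture, given as the dict that the camera call returned (one of the last four; its "shot" number tells which), for a name from the list of things; names that differ only in an ending like _2 or _b are one class to them, and where a whole thing is asked for, a point or a joint stands for the part that bears it (a point fixed in the world has none). Each returns a list of dicts, best first, with "confidence" (0 to 1); they miss things now and then, are a little off and sometimes report something else, mostly with a low value. They report only what shows in the picture. A call takes as long as a camera call. They do not tell look-alikes from the thing itself.
- trace(thing, picture): "mask" (400x640 bool, what is visible of it) and "extent" ([left, top, right, bottom] in pixels, round what is visible of it).
The state is a dict: "time": time; "joints": joint angles; "joint_vel": joint speeds; "joint_efforts": joint torques, N m; "position": TCP position; "eef_rot": TCP orientation; "force": force on the tool from outside, world axes, zero at the start; "moment": the same for the moment, N m; "grip_width": finger opening in m; "finger_force": force on a finger pad.
Only numpy, scipy, OpenCV 4.12 (cv2) and the standard library are available. Lean on these libraries where they do the work, as an engineer would, in place of code of your own. Each camera call takes 0.05 s, during which the arm holds its last target. There are 200 camera calls.

TASK

The radio has had new batteries and its tuning knob has come off: first screw the loose battery cap on its top clockwise until it is fully tight. Then pick up the loose knob from the table, turn it so that its pointer side matches the flat of the radio's bare D-shaft, push it fully home on the shaft and press it in to its stop to switch the radio on. Finish while still holding the knob pressed in (do not let go), and leave the other things on the table where they are.

Things in the scene. Friction and masses are not known exactly. Their poses are not given: they have to be found in the camera images.
- radio: portable radio, white box with wooden cheeks, fixed on the table: 125 mm (its x) by 250 (y) by 105 high. Origin under its centre; z up, -x is the front (speaker cloth, dial window). On the top deck, 105 mm up, in a row: battery cap at y = -80 mm, a knob already fitted (leave it) at y = 0, 44 mm across and 35 mm high, and the bare D-shaft at y = +80
- cap_grip (a point): the battery cap on the deck: a disc 44 mm across, 8 mm thick, with a raised grip bar on it, 36 mm long, 12 wide, 18 tall (8 to 26 mm above the deck). The point is the bar's centre, 17 mm above the deck, on the turning axis; x runs along the bar, y across it, z up. When tight the bar lies along the radio's long side
- battery_cap (a joint): angle of the battery cap in rad: 0 = fully tight against its stop, positive = loosened (anticlockwise seen from above), about 0.7 to 1.4 at the start; it turns stiffly (0.12 N m), does not rise, and stays where it is left
- shaft_tip (a point): centre line of the bare steel D-shaft at its tip, 26 mm above the deck when not pressed. The shaft is 10 mm in diameter with a deep flat 0.8 mm from its axis (5.8 mm left), upright, the last 3.5 mm tapered by 1.5 mm. x points out of the flat, z up. The shaft can be turned but stiffly (0.04 N m)
- tuning_shaft (a joint): how far the D-shaft is pushed down into the radio, in m: 0 = out, 0.004 = at its stop. A spring pushes back with 4 N at 0 and 8 N at the stop and returns it when let go
- knob_center (a point): the loose aluminium tuning knob, upright on the table, open end down: a round grip 36 mm across on a skirt 44 mm across and 6 mm thick, 32 mm tall in all. The point is on its axis, 16 mm above its underside (half-way up); z up, x towards the pointer: a small nose on the skirt that reaches 29.5 mm from the axis, and an index line on top
- bore_end (a point): inner end of the D-shaped bore of the same knob, on its axis 22 mm above its underside, axes as above; the bore opens below. Its flat is on the pointer's side and its play 0.6 mm all round: it slides on when the knob's x is along the shaft's x within about 0.12 rad. Fully home, bore end and shaft tip meet, the underside then 4 mm above the deck (shaft not pressed)
- pointer (a point): outer end of the same knob's pointer nose, on its x axis 29.5 mm from the knob's axis and 3 mm above its underside; on the shaft it must lie on the side of the flat
- tape_roll: clear roll of tape lying flat, 90 mm across, 25 mm high; origin under its centre; a bystander
- bowl: white ceramic bowl, 130 mm across, 55 mm high; origin under its centre; a bystander
- stapler: green stapler, 140 mm long (its x), 34 mm wide, 55 mm high; origin under its centre; a bystander
- clip_sheet: spring clip holding a thin clear acrylic sheet, lying flat: about 180 mm (its x) by 95 mm, 20 mm high at the clip; origin under the middle; a bystander
- old_cell0: spent round battery standing upright, 33 mm across, 61 mm high; origin under its centre; a bystander
- old_cell1: a second such battery; a bystander
There are look-alikes about, which are no part of the job. Leave any brown or turquoise look-alike of the part that bears knob_center alone.

How it is judged:
By the outcome, as a careful person would: the job done as asked, in the order asked, and still so for the second after the job is handed in, while the arm keeps its last pose, push and grip.
It also fails if it takes over 58 s, if anything falls off the work surface, if the arm or the gripper's body presses on something with over 40 N, if the wrist force passes 120 N, or if a joint passes its speed limit or range.

## Working session

There is one attempt and no reset: what is moved stays moved. The work goes in short steps, Python scripts to look and compute and a shell command to move; the robot and the scene stay as the last step left them, time stands still between calls to the robot, and variables do not carry over. Pictures are saved under pics/ and viewed, at most 10 in all, crops included, and the job is handed in when it is done.

```bash
mkdir -p pics; ls
cat > h.py <<'E'
import numpy as np,cv2
from workcell import get_state,read_camera,trace,finish_job
def ray(c,u,v,z):
    R=np.array(c["R"]);t=np.array(c["t"]);o=-R.T@t
    d=R.T@np.array([(u-c["cx"])/c["fx"],(v-c["cy"])/c["fy"],1]);return o+d*(z-o[2])/d[2]
def proj(c,X):
    p=np.array(c["R"])@np.array(X)+np.array(c["t"]);return p[0]/p[2]*c["fx"]+c["cx"],p[1]/p[2]*c["fy"]+c["cy"]
E
python3 - <<'E'
from h import *
s=get_state();print(s)
for n in ("top","scene"):
    c=read_camera(n);cv2.imwrite(f"pics/{n}0.png",c["img"]);print(n,-np.array(c["R"]).T@c["t"])
    for th in ("radio","cap_grip","knob_center","tape_roll","bowl","stapler","clip_sheet","old_cell0","shaft_tip"):
        try:
            for r in trace(th,c)[:4]:
                e=r["extent"];print(th,round(r["confidence"],2),np.round(e),np.round(ray(c,(e[0]+e[2])/2,(e[1]+e[3])/2,0),3))
        except Exception as x: print(th,x)
E
```

```text
pics
{'time': 0.0, 'joints': array([-1.43154135e+00,  5.28479849e-01,  1.43389926e+00,  4.49451396e-06,
        1.18138602e+00, -1.78507535e-01]), 'joint_vel': array([-0.00151041,  0.00045522, -0.00038257, -0.00023484,  0.00114559,
       -0.00095258]), 'joint_efforts': array([-7.44853514e-04, -4.40044534e+01, -1.76598448e+01,  6.32855971e-02,
        5.84554696e-02, -1.44779478e-04]), 'position': array([ 0.19519801, -0.59296827,  0.2215642 ]), 'eef_rot': array([[ 9.49937474e-01,  3.12439924e-01, -2.97432905e-04],
       [ 3.12439822e-01, -9.49935117e-01,  2.15201872e-03],
       [ 3.89834604e-04, -2.13721311e-03, -9.99997640e-01]]), 'force': array([0.53122557, 0.4747836 , 0.23319562]), 'moment': array([-0.04800908,  0.02161363, -0.01833436]), 'finger_force': 0.0, 'grip_width': 0.08696367678760435}
top [0.23697458 0.00289017 1.54314571]
radio 0.82 [278. 156. 355. 208.] [0.623 0.003 0.   ]
cap_grip 0.62 [329. 170. 342. 182.] [ 0.648 -0.068  0.   ]
cap_grip 0.2 [449. 176. 461. 216.] [ 0.572 -0.507  0.   ]
knob_center 0.63 [234. 215. 249. 230.] [0.473 0.275 0.   ]
tape_roll 0.73 [394. 2
[... 356 characters left out ...]
054]
radio 0.8 [266. 181. 362. 277.] [ 0.59  -0.014  0.   ]
cap_grip 0.55 [285. 194. 302. 209.] [ 0.587 -0.132  0.   ]
knob_center 0.74 [390. 243. 407. 260.] [ 0.438  0.181 -0.   ]
knob_center 0.71 [434. 265. 447. 283.] [0.388 0.298 0.   ]
knob_center 0.7 [403. 276. 420. 297.] [0.477 0.285 0.   ]
tape_roll 0.81 [274. 136. 303. 159.] [ 0.485 -0.335  0.   ]
bowl 0.63 [194. 152. 237. 186.] [ 0.724 -0.38   0.   ]
stapler 0.57 [220. 112. 262. 141.] [ 0.567 -0.508  0.   ]
clip_sheet 0.66 [399. 337. 474. 395.] [0.563 0.484 0.   ]
clip_sheet 0.53 [403. 278. 418. 293.] [0.477 0.281 0.   ]
old_cell0 0.77 [376. 325. 392. 350.] [0.623 0.359 0.   ]
old_cell0 0.51 [356. 302. 371. 321.] [0.624 0.274 0.   ]
```

Run:
```python
import cv2
a=cv2.imread("pics/top0.png")[120:260,160:360];cv2.imwrite("pics/top0c.png",cv2.resize(a,None,fx=4,fy=4,interpolation=cv2.INTER_CUBIC))
a=cv2.imread("pics/scene0.png")[170:310,260:460];cv2.imwrite("pics/sc0c.png",cv2.resize(a,None,fx=4,fy=4,interpolation=cv2.INTER_CUBIC))
```

```text
(no output)
```

View pics/top0c.png

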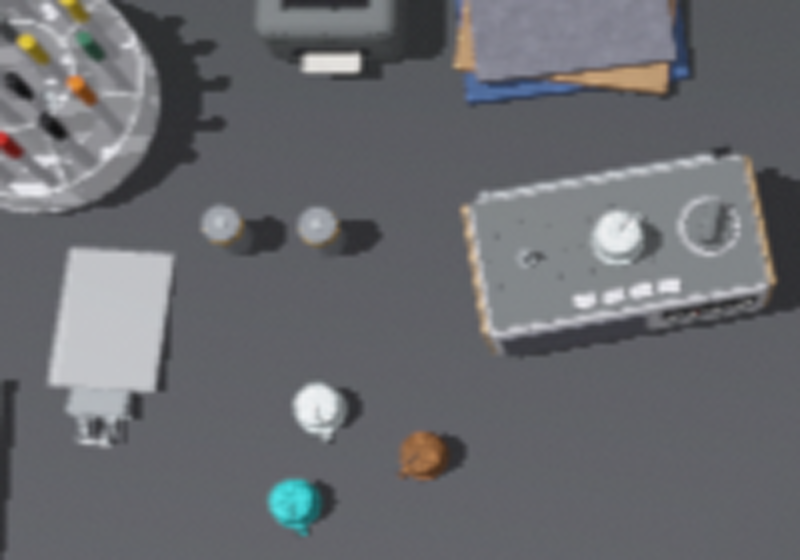

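View pics/sc0c.png

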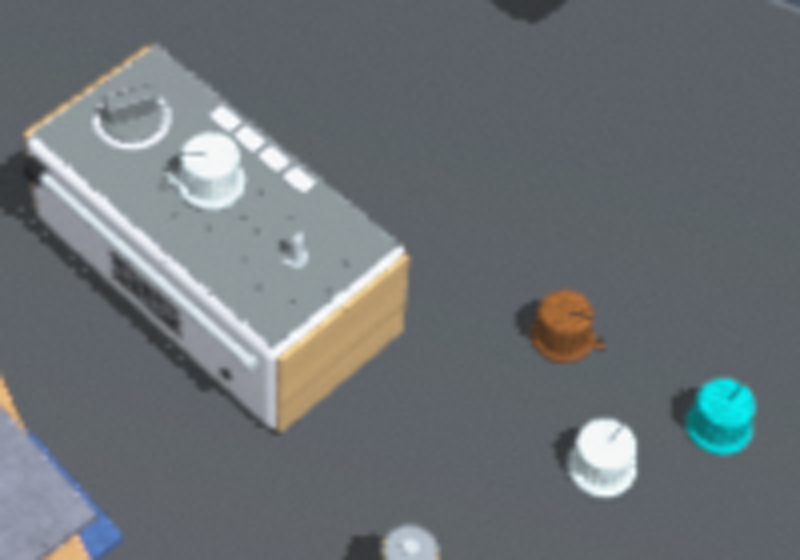

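The top view shows the radio with the cap at about (337,176), the fitted knob at (314,179) and the shaft at (292,184). The white loose knob is at (239,222) with its pointer towards the robot. The brown and turquoise look-alikes stand beside it.

Run:
```python
from h import *
c=read_camera("top")
cap=ray(c,337,176.5,.118);sh=ray(c,292.5,184.5,.125);k=ray(c,314.2,178.5,.14);kn=ray(c,239.5,222,.03)
print(cap,k,sh,kn); d=sh-cap;print("radio yaw",np.arctan2(-d[0],d[1]),np.linalg.norm(d[:2]))
s=get_state();R=np.array(s["eef_rot"]);p=np.array(s["position"])
print((R.T@(np.r_[cap[:2],.25]-p))*1000)
w=read_camera("wrist");print(R.T@(-np.array(w["R"]).T@w["t"]-p), R.T@np.array(w["R"]).T)
```

```text
[ 0.61414243 -0.06685801  0.118     ] [0.60152786 0.01118005 0.14      ] [0.58455662 0.08499377 0.125     ] [0.47106058 0.27758386 0.03      ]
radio yaw 0.19242284282176836 0.154707087411613
[ 562.48529117 -369.55216529  -27.4397268 ]
[ 0.07703076 -0.00017615 -0.1622092 ] [[-5.49104933e-04 -9.59650741e-01 -2.81194158e-01]
 [ 9.99999848e-01 -5.39270116e-04 -1.12356116e-04]
 [-4.38169762e-05 -2.81194177e-01  9.59650891e-01]]
```

```bash
python3 -m jog '[[30,-20,-5,-0.12,0],[63,-42,-10,-0.24,0],[97,-64,-15,-0.36,0],[130,-86,-20,-0.48,0],[163,-107,-27,-0.6,0]]'
python3 - <<'E'
from h import *
s=get_state();R=np.array(s["eef_rot"]);p=np.array(s["position"])
print((R.T@(np.r_[.614,-.067,.25]-p))*1000,s["joints"])
E
```

```text
time: 1.52
position: [0.3173, -0.4392, 0.2495]
eef_rot: [[0.603, 0.797, -0.0], [0.797, -0.603, 0.001], [0.001, -0.001, -1.0]]
force: [0.6, -0.6, -0.1]
grip_width: 0.0866
finger_force: 0.0
[ 4.75861525e+02  1.19720051e+01 -2.32175588e-01] [-1.15161226e+00  3.83579402e-01  1.60924193e+00  1.96319372e-04
  1.14975676e+00 -5.03886629e-01]
```

```bash
python3 -m jog '[[39,0,0,-0.12,0],[78,0,0,-0.24,0],[117,0,0,-0.36,0],[156,5,0,-0.48,0],[195,5,0,-0.6,0]]'
python3 - <<'E'
from h import *
s=get_state();R=np.array(s["eef_rot"]);p=np.array(s["position"])
print((R.T@(np.r_[.614,-.067,.25]-p))*1000,s["joints"])
E
```

```text
time: 1.93
position: [0.4407, -0.2882, 0.25]
eef_rot: [[0.047, 0.999, 0.001], [0.999, -0.047, -0.001], [-0.001, 0.001, -1.0]]
force: [-0.2, -0.6, -0.2]
grip_width: 0.0868
finger_force: 0.0
[ 2.29163677e+02  1.62626059e+02 -6.60710434e-02] [-7.91603883e-01  3.60495956e-01  1.64670028e+00  1.02675763e-04
  1.13257051e+00 -7.44244908e-01]
```

```bash
python3 -m jog '[[33,23,0,-0.12,0],[66,46,0,-0.24,0],[100,70,0,-0.36,0],[133,94,0,-0.48,0],[166,118,0,-0.6,0]]'
python3 - <<'E'
from h import *
s=get_state();R=np.array(s["eef_rot"]);p=np.array(s["position"])
print((R.T@(np.r_[.614,-.067,.25]-p))*1000,s["joints"])
w=read_camera("wrist");cv2.imwrite("pics/w1.png",w["img"])
E
```

```text
time: 2.35
position: [0.5668, -0.1279, 0.2498]
eef_rot: [[-0.525, 0.851, 0.0], [0.851, 0.525, -0.0], [-0.0, 0.0, -1.0]]
force: [-0.4, -1.1, -0.1]
grip_width: 0.0869
finger_force: 0.0
[27.01460424 72.1217178  -0.21347428] [-4.14049182e-01  4.37418456e-01  1.51444147e+00 -8.97558628e-05
  1.18931120e+00 -9.67154465e-01]
```

View pics/w1.png

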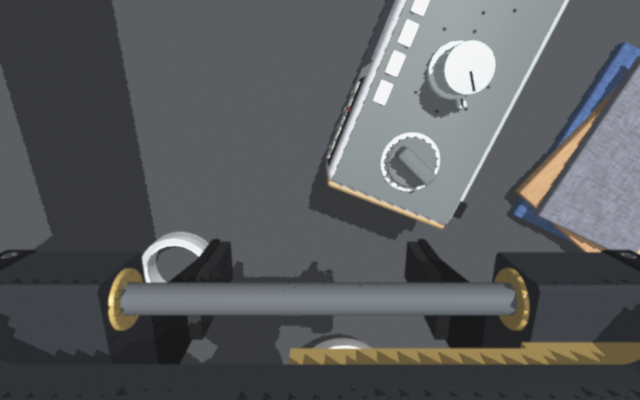

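The cap ring is centred near (410,162), with the bar top running from (401,153) to (427,182). The fitted knob's top is at (470,68), and the radio's near end edge runs from (330,183) to (443,227).

Run:
```python
from h import *
s=get_state();R=np.array(s["eef_rot"]);p=np.array(s["position"])
w=read_camera("wrist")
cap=ray(w,410,162,.111);k=ray(w,470,68,.14);a=ray(w,401,153,.131);b=ray(w,427,182,.131);e=ray(w,330,183,.105);f=ray(w,443,227,.105)
ang=lambda v:np.arctan2(v[1],v[0])
print(cap,(a+b)/2,k,e,f,np.linalg.norm(e-f),np.linalg.norm(k-cap))
print("radio yaw from knob",ang(k-cap)-np.pi/2,"edge",ang(f-e)); print("bar",ang(a-b)-np.pi/2, ang(a-b))
# detect: bar mask
import cv2
g=w["img"][135:205,370:455];cv2.imwrite("pics/w1c.png",cv2.resize(g,None,fx=7,fy=7,interpolation=cv2.INTER_CUBIC))
print(R.T@(cap-p)*1000)
```

```text
[ 0.62552416 -0.05798273  0.111     ] [ 0.62473144 -0.0598748   0.131     ] [0.61241804 0.02064566 0.14      ] [ 0.57812639 -0.11117247  0.105     ] [ 0.6894176  -0.09077714  0.105     ] 0.1131446099391357 0.08482448704788269
radio yaw from knob 0.16516595787173305 edge 0.18124973543989994
bar 1.3270622696191139 2.8978585964140104
[ 25.17719453  78.67350374 139.60516089]
```

View pics/w1c.png

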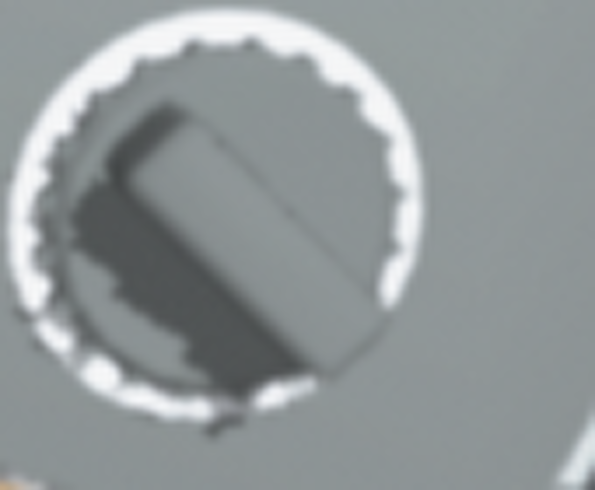

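The arm had still been settling in the first shot. In this one the ring centre is (400.7,165.7) and the bar top runs from (392.5,155.7) to (420.7,183.9).

Run:
```python
from h import *
s=get_state();R=np.array(s["eef_rot"]);p=np.array(s["position"])
w=read_camera("wrist")
cap=ray(w,400.7,165.7,.109);a=ray(w,392.5,155.7,.131);b=ray(w,420.7,183.9,.131)
ang=lambda v:np.arctan2(v[1],v[0])
print(p,cap,(a+b)/2); print("bar",ang(a-b)-np.pi/2, np.linalg.norm(a-b))
c=(cap+(a+b)/2)/2
print(R.T@(c-p)*1000, R[:,0],ang(R[:,0]), "needed x ang",ang(a-b))
cv2.imwrite("pics/w2.png",w["img"])
```

```text
[ 0.56901861 -0.12489698  0.24970932] [ 0.61847159 -0.06871836  0.109     ] [ 0.61808098 -0.06830942  0.131     ]
bar 1.367493909938878 0.03357872544668403
[ 21.97774527  71.16835935 129.93044769] [-5.27331120e-01  8.49659792e-01 -3.57751470e-04] 2.126252742847765 needed x ang 2.9382902367337747
```

```bash
python3 -m jog '[[8,18,0,-0.12,0.4],[16,36,0,-0.24,0.4],[22,54,0,-0.36,0.4],[22,71,0,-0.48,0.4],[22,71,0,-0.6,0.4]]' >/dev/null; python3 -m jog '[[0,0,15,-0.12,0.4],[0,0,35,-0.21,0.4],[0,0,55,-0.21,0.4],[0,0,60,-0.21,0.4],[0,0,60,-0.21,0.4]]'
python3 - <<'E'
from h import *
w=read_camera("wrist");s=get_state();R=np.array(s["eef_rot"]);p=np.array(s["position"])
print(R.T@(np.r_[.6183,-.0685,.116]-p)*1000,np.arctan2(R[1,0],R[0,0]),s["joints"][5],s["grip_width"])
print(proj(w,[.6183,-.0685,.131]))
cv2.imwrite("pics/w3.png",w["img"])
E
```

```text
time: 3.33
position: [0.6131, -0.0749, 0.1878]
eef_rot: [[-0.977, 0.215, -0.005], [0.215, 0.977, 0.001], [0.005, 0.0, -1.0]]
force: [0.4, -0.7, 0.2]
grip_width: 0.0524
finger_force: 0.0
[-2.63484659  7.26337193 73.19118923] 2.925641435415588 -1.6564843332962704 0.05217467829090093
(np.float64(329.55393609578493), np.float64(227.38895778158576))
```

View pics/w3.png

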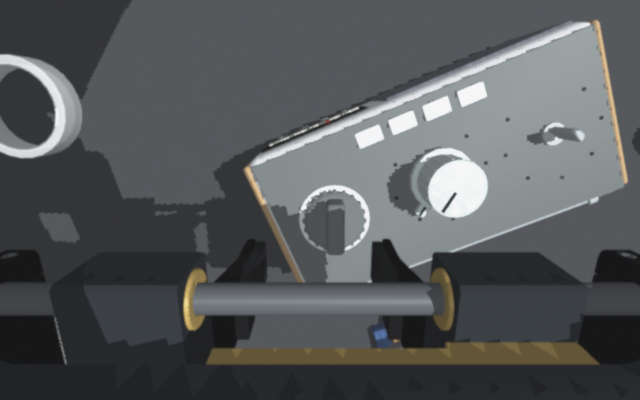

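```bash
python3 -m jog '[[-1,4,0,0,0.4],[-1,5,15,0,0.4],[-1,5,30,0,0.4],[-1,5,30,0,0.4]]'
python3 - <<'E'
from h import *
read_camera("wrist");w=read_camera("wrist");s=get_state();R=np.array(s["eef_rot"]);p=np.array(s["position"])
print(R.T@(np.r_[.6183,-.0685,.116]-p)*1000,np.arctan2(R[1,0],R[0,0]),s["joints"][5],s["grip_width"])
print(proj(w,[.6183,-.0685,.131]))
cv2.imwrite("pics/w4.png",w["img"][150:300,220:440])
E
```

```text
time: 3.72
position: [0.6162, -0.069, 0.1586]
eef_rot: [[-0.977, 0.213, -0.002], [0.213, 0.977, 0.001], [0.002, 0.0, -1.0]]
force: [-0.3, 0.1, 0.4]
grip_width: 0.0521
finger_force: 0.0
[-0.56920113  1.06574393 44.40941923] 2.927628813557932 -1.6483669470354083 0.05256010960807133
(np.float64(319.9998379748301), np.float64(240.1325810378966))
```

View pics/w4.png

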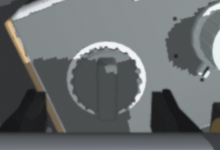

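```bash
python3 -m jog '[[0,4,10,0,0.4],[0,4,25,0,0.4],[0,4,38,0,0.4],[0,4,42,0,0.4],[0,4,42,0,0.6]]' ;  python3 -m jog '[[0,0,0,0,0.9],[0,0,0,0,1],[0,0,0,0,1],[0,0,0,0,1],[0,0,0,0,1]]'
```

```text
time: 4.23
position: [0.6175, -0.0651, 0.1168]
eef_rot: [[-0.977, 0.212, -0.002], [0.212, 0.977, 0.001], [0.002, 0.0, -1.0]]
force: [-0.4, 0.4, -0.2]
grip_width: 0.0499
finger_force: 0.0
time: 4.65
position: [0.6182, -0.0655, 0.1181]
eef_rot: [[-0.977, 0.212, 0.001], [0.212, 0.977, -0.0], [-0.001, -0.0, -1.0]]
force: [0.2, -0.6, 0.6]
grip_width: 0.0202
finger_force: 0.0
```

```bash
python3 -m jog '[[0,0,1,0,1],[0,0,1,0,1],[0,0,1,0,1],[0,0,1,0,1],[0,0,1,0,1]]'; python3 -m jog '[[0,0,0,0.1,1],[0,0,0,0.2,1],[0,0,0,0.3,1],[0,0,0,0.4,1],[0,0,0,0.5,1]]'
```

```text
time: 5.07
position: [0.6184, -0.0647, 0.117]
eef_rot: [[-0.977, 0.212, 0.001], [0.212, 0.977, 0.001], [-0.001, 0.001, -1.0]]
force: [0.6, 4.3, 4.3]
grip_width: 0.0119
finger_force: 30.0
time: 5.48
position: [0.6191, -0.0633, 0.117]
eef_rot: [[-0.752, 0.659, 0.003], [0.659, 0.752, 0.003], [0.0, 0.004, -1.0]]
force: [2.9, 9.7, 2.6]
grip_width: 0.0116
finger_force: 30.0
```

```bash
python3 -m jog '[[1,1,0,0.1,1],[1,1,0,0.2,1],[1,1,0,0.3,1],[1,1,0,0.4,1],[1,1,0,0.5,1]]'; python3 -m jog '[[0,0,0,0.1,1],[0,0,0,0.2,1],[0,0,0,0.28,1],[0,0,0,0.35,1],[0,0,0,0.35,1]]'; python3 -c "
from h import *
s=get_state();R=s['eef_rot'];print(np.arctan2(R[1,0],R[0,0])-np.pi/2,s['moment'],s['force'])"
```

```text
time: 5.9
position: [0.6205, -0.0623, 0.117]
eef_rot: [[-0.344, 0.939, 0.006], [0.939, 0.344, 0.002], [0.0, 0.007, -1.0]]
force: [5.9, 8.2, 0.6]
grip_width: 0.0118
finger_force: 30.0
time: 6.32
position: [0.6212, -0.0626, 0.1171]
eef_rot: [[-0.007, 1.0, 0.008], [1.0, 0.007, 0.001], [0.001, 0.008, -1.0]]
force: [7.5, 7.9, -0.9]
grip_width: 0.0135
finger_force: 33.8
0.007352183720565009 [ 1.37217591 -1.32186666  0.89955334] [ 7.48841969  7.85157375 -0.86300162]
```

```bash
python3 -m jog '[[0,0,0,-0.08,1],[0,0,0,-0.08,0.5],[0,0,0,-0.08,0.4],[0,0,0,-0.08,0.4],[0,0,0,-0.08,0.4]]'; python3 -m jog '[[0,0,-25,0,0.4],[0,0,-60,0,0.4],[15,0,-90,0,0.4],[50,0,-100,0,0.4],[80,-10,-100,0,0.4]]';python3 - <<'E'
from h import *
w=read_camera("wrist");cv2.imwrite("pics/w5.png",w["img"])
s=get_state();R=np.array(s["eef_rot"]);p=np.array(s["position"])
print(R.T@(np.r_[.5934,.0951,.2]-p)*1000,np.arctan2(R[1,0],R[0,0]),s["force"])
E
```

```text
time: 6.73
position: [0.6169, -0.0646, 0.116]
eef_rot: [[-0.087, 0.996, -0.002], [0.996, 0.087, -0.001], [-0.001, -0.002, -1.0]]
force: [0.8, 0.1, -0.1]
grip_width: 0.031
finger_force: 0.0
time: 7.15
position: [0.6044, 0.0139, 0.2204]
eef_rot: [[-0.084, 0.996, 0.009], [0.996, 0.084, -0.002], [-0.003, 0.009, -1.0]]
force: [0.3, 0.4, 0.8]
grip_width: 0.0513
finger_force: 0.0
[74.70211941  1.94353724 18.47736668] 1.6592975845749032 [-3.89732282  1.38094063 -1.22493121]
```

View pics/w5.png

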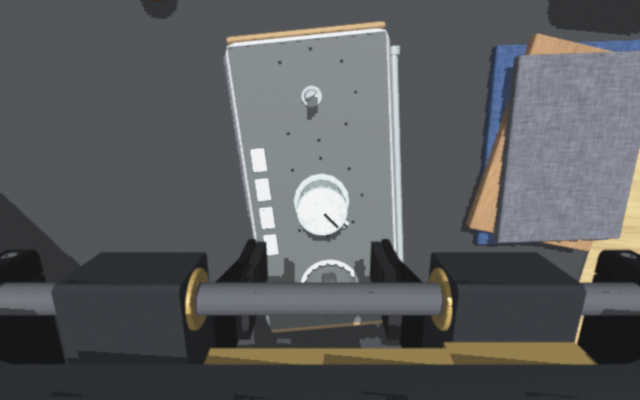

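The shaft shows at (311,93), and the cap is mostly hidden behind the fingers. I'll move closer to the shaft.

```bash
python3 -m jog '[[30,0,10,0,0.4],[60,1,25,0,0.4],[66,2,30,0,0.4],[66,2,30,0,0.4],[66,2,30,0,0.4]]';python3 - <<'E'
from h import *
read_camera("wrist");w=read_camera("wrist")
s=get_state();R=np.array(s["eef_rot"]);p=np.array(s["position"]);print(p,np.arctan2(R[1,0],R[0,0]))
u,v=map(int,proj(w,[.5934,.0951,.131]));print(u,v)
cv2.imwrite("pics/w6full.png",w["img"])
y0,x0=v-30,u-40
cv2.imwrite("pics/w6.png",cv2.resize(w["img"][y0:y0+60,x0:x0+80],None,fx=10,fy=10,interpolation=cv2.INTER_CUBIC));print(x0,y0)
np.savez("w6.npz",**{k:w[k] for k in("img","fx","fy","cx","cy","R","t")},p=p,Re=R)
E
```

```text
time: 7.62
position: [0.5967, 0.0801, 0.1859]
eef_rot: [[-0.088, 0.996, -0.002], [0.996, 0.088, -0.001], [-0.001, -0.002, -1.0]]
force: [0.3, -0.2, 0.1]
grip_width: 0.0519
finger_force: 0.0
[0.59768595 0.07924891 0.18685292] 1.656703593992693
314 198
274 168
```

View pics/w6.png

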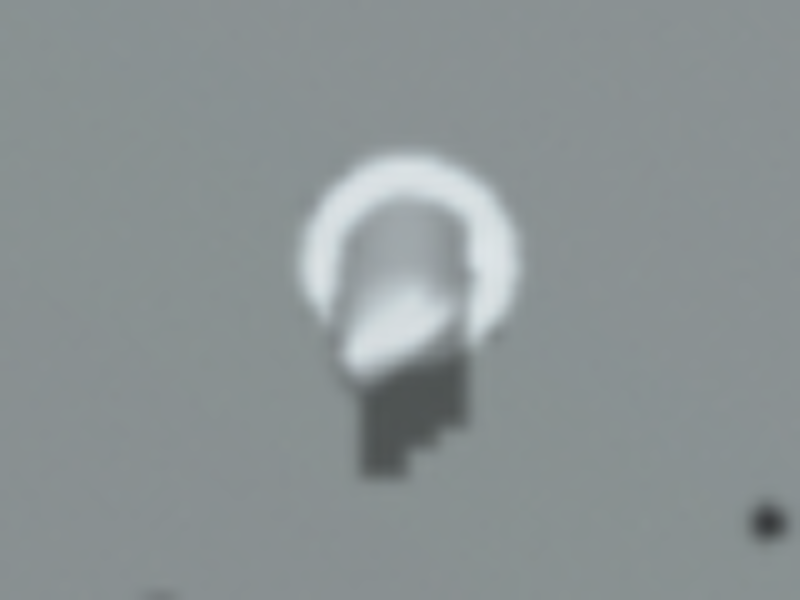

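The bright tip face of the shaft is at about (314,200). Its straight flat edge runs from lower left to upper right, and the dark flat faces down-right.

Run:
```python
from h import *
d=np.load("w6.npz");w={k:d[k] for k in d.files}
ax=ray(w,274+41,168+26.2,.106);print("axis",ax, "tip px",(np.array(proj(w,[*ax[:2],.131]))-[274,168])*10)
g=cv2.cvtColor(w["img"],cv2.COLOR_BGR2GRAY)
print(g[168+24:168+50,274+30:274+50])
a=ray(w,274+35.5,168+38,.131);b=ray(w,274+45.5,168+31.8,.131);e=b-a
print("edge ang",np.arctan2(e[1],e[0]), "len",np.linalg.norm(e))
n=np.array([e[1],-e[0]]);
if n@(ax[:2]-a[:2])>0:n=-n
n/=np.linalg.norm(n);print("normal ang",np.arctan2(n[1],n[0]),"dist of axis to edge",(a[:2]-ax[:2])@n)
```

```text
axis [0.59368426 0.09140794 0.106     ] tip px [406.05100018 362.9466025 ]
[[184 215 219 209 171 148 154 159 163 165 166 165 161 156 148 144 168 215
  224 224]
 [192 218 220 206 166 149 154 159 163 166 166 165 161 155 149 145 168 215
  225 225]
 [196 220 220 197 161 151 156 160 164 167 169 167 164 156 149 144 161 208
  223 224]
 [192 219 218 193 157 152 158 165 171 175 178 177 171 160 151 144 148 186
  218 223]
 [183 216 217 189 157 155 164 173 182 186 191 191 184 169 158 150 154 191
  218 221]
 [169 205 209 176 152 159 174 184 192 198 205 208 196 181 172 162 164 201
  219 220]
 [151 177 194 160 150 165 181 193 202 210 215 216 207 198 190 172 172 210
  221 217]
 [141 156 179 156 153 172 191 204 212 216 217 216 215 211 195 169 172 212
  218 203]
 [142 147 156 148 158 183 204 214 217 218 218 219 217 203 173 149 167 207
  201 169]
 [142 144 141 137 161 197 214 218 218 219 218 216 202 173 144 135 159 190
  169 139]
 [143 142 138 135 168 210 218 218 216 214 206 190 165 141 128 125 142 164
  151 140]
 [143 142 140 141 175 210 213 206 197 186 170 151 132 122 115 107 117 142
  144 143]
 [143
[... 611 characters left out ...]
 129  98  84  83  83  84  85  88 102 126 134 137 142
  143 144]
 [143 143 143 143 141 129  98  83  83  83  90 100 105 116 136 142 143 143
  142 143]
 [143 143 142 143 141 129  98  83  83  85 101 127 134 136 141 142 143 142
  143 143]
 [142 143 143 143 142 130  99  86  86  89 106 135 143 143 143 143 142 142
  143 143]
 [142 143 143 142 142 133 112 104 104 105 116 137 143 142 143 142 143 143
  142 142]
 [142 142 143 143 142 140 136 134 134 134 137 141 143 143 142 143 143 143
  143 143]
 [142 142 142 142 143 142 143 142 143 143 143 142 143 143 143 143 142 142
  143 143]]
edge ang 0.6593297993040544 len 0.0076544435985822605
normal ang 2.230126126098951 dist of axis to edge 0.0008201045219531879
```

```bash
python3 -m jog '[[3,2,3,-0.12,0.4],[6,3,6,-0.24,0.4],[10,4,9,-0.36,0.4],[12,4,12,-0.48,0.4],[12,5,14,-0.53,0.4]]';python3 - <<'E'
from h import *
for _ in range(4): w=read_camera("wrist")
s=get_state();R=np.array(s["eef_rot"]);p=np.array(s["position"]);print(p,np.arctan2(R[1,0],R[0,0]))
u,v=map(int,proj(w,[.5937,.0914,.131]));y0,x0=v-30,u-40;print(x0,y0)
cv2.imwrite("pics/w7.png",cv2.resize(w["img"][y0:y0+60,x0:x0+80],None,fx=10,fy=10,interpolation=cv2.INTER_CUBIC))
np.savez("w7.npz",**{k:w[k] for k in("img","fx","fy","cx","cy","R","t")},p=p,Re=R)
print(cv2.cvtColor(w["img"],cv2.COLOR_BGR2GRAY)[v-10:v+14,u-12:u+13])
E
```

```text
time: 8.13
position: [0.6015, 0.0917, 0.1729]
eef_rot: [[-0.581, 0.814, 0.001], [0.814, 0.581, -0.0], [-0.001, 0.0, -1.0]]
force: [-0.7, 0.2, 0.1]
grip_width: 0.0525
finger_force: 0.0
[0.60161036 0.09193326 0.17301688] 2.184820421124851
267 193
[[144 144 150 177 213 207 159 128 130 142 151 160 165 169 171 172 171 168
  163 158 158 184 219 222 210]
 [144 143 140 155 200 200 150 126 135 147 158 169 176 180 181 181 179 174
  166 158 157 184 219 220 197]
 [143 143 136 135 166 177 138 127 141 155 169 179 186 189 192 192 188 183
  172 159 156 183 216 212 178]
 [144 143 140 129 122 129 121 130 148 167 182 192 197 201 202 202 200 196
  182 162 156 177 205 193 159]
 [144 143 139 123 101 102 116 138 161 185 200 207 211 212 213 214 214 208
  187 166 158 171 183 165 148]
 [144 143 132 107  90  99 126 161 190 210 215 216 218 219 219 219 216 210
  193 175 164 165 162 151 144]
 [144 139 123  95  87 100 133 180 213 218 218 218 218 219 219 219 218 214
  204 188 165 149 147 145 145]
 [140 126 104  88  86  98 123 164 197 206 210 213 215 217 219 220 217 214
  206 188 159 145 144 143 144]
 [132 107  88  
[... 965 characters left out ...]
45 145 144 144 144 144 144 144 143 144
  144 144 144 144 144 143 143]
 [144 144 144 144 145 144 144 144 144 144 144 144 144 144 144 144 144 144
  144 144 144 143 144 144 143]
 [144 144 144 144 145 144 145 145 144 144 145 144 144 143 144 143 145 144
  144 144 143 144 144 143 144]
 [144 144 144 145 144 144 144 144 145 144 145 144 144 144 144 143 144 144
  143 144 144 143 144 144 143]
 [144 144 144 144 144 144 144 145 144 144 144 144 144 144 144 144 144 144
  144 144 144 143 144 144 144]
 [144 144 145 145 144 144 144 144 144 145 145 144 144 144 144 144 144 143
  143 144 144 143 144 144 143]
 [144 145 145 144 144 144 144 144 145 144 144 145 144 144 144 143 143 144
  144 144 144 144 144 144 144]]
```

View pics/w7.png

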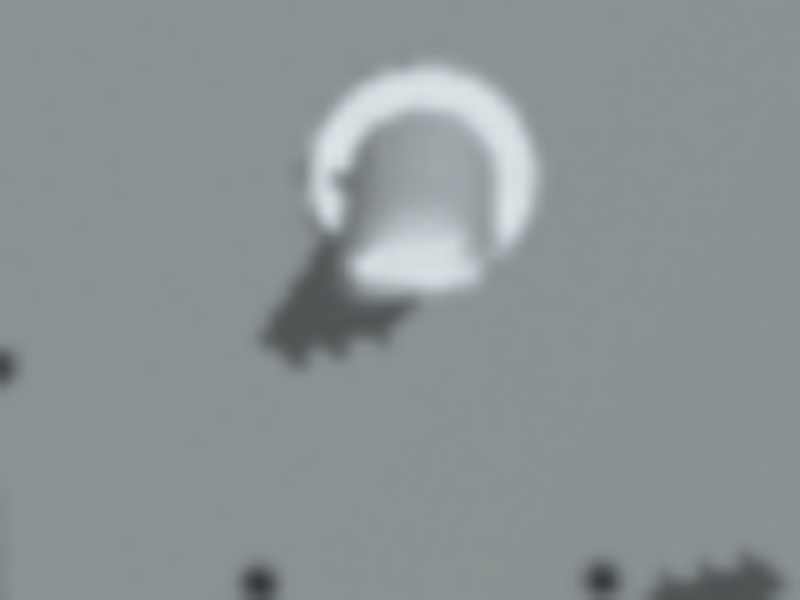

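The flat edge is now nearly level at row 221, and the ring centre is (309.5,210.8). The flat's normal therefore points at about 2.2 rad. Next I'll work out the axis and the way to the loose knob.

Run:
```python
from h import *
d=np.load("w7.npz");w={k:d[k] for k in d.files}
ax=ray(w,267+42.5,193+17.8,.106);print("axis ring",ax, "tip px",(np.array(proj(w,[*ax[:2],.131]))-[267,193])*10)
a=ray(w,267+36,193+28.9,.131);b=ray(w,267+47,193+28.5,.131);e=b-a;m=(a+b)/2
an=np.arctan2(e[1],e[0])+np.pi/2;n=np.array([np.cos(an),np.sin(an)]);print("normal",an,"axis from edge",m[:2]-.0008*n)
s=get_state();R=np.array(s["eef_rot"]);p=np.array(s["position"])
print(R.T@(np.r_[.471,.2776,.14]-p)*1000,s["joints"])
```

```text
axis ring [0.59420441 0.0916443  0.106     ] tip px [415.03051637 302.11118368]
normal 2.2227669927872133 axis from edge [0.59413029 0.0918123 ]
[2.27029642e+02 2.02210185e-01 3.28454041e+01] [-3.16465809e-02  5.63433700e-01  1.52449200e+00 -2.90299642e-04
  1.05274557e+00 -6.45527259e-01]
```

```bash
python3 -m jog '[[38,0,-5,0,0.4],[78,0,-5,0,0.3],[118,0,-5,0,0.3],[158,0,5,0,0.25],[198,0,15,0,0.25]]' >/dev/null; python3 -m jog '[[20,0,20,0,0.25],[25,0,30,0,0.25],[25,0,30,0,0.25],[25,0,30,0,0.25]]';python3 - <<'E'
from h import *
for _ in range(3): w=read_camera("wrist")
s=get_state();R=np.array(s["eef_rot"]);p=np.array(s["position"]);print(p,np.arctan2(R[1,0],R[0,0]),R.T@(np.r_[.471,.2776,.13]-p)*1000)
u,v=map(int,proj(w,[.471,.2776,.032]));y0,x0=v-50,u-80;print(x0,y0)
cv2.imwrite("pics/w8full.png",w["img"])
cv2.imwrite("pics/w8.png",cv2.resize(w["img"][y0:y0+100,x0:x0+160],None,fx=5,fy=5,interpolation=cv2.INTER_CUBIC))
np.savez("w8.npz",**{k:w[k] for k in("img","fx","fy","cx","cy","R","t")},p=p,Re=R)
E
```

```text
time: 9.08
position: [0.4729, 0.2744, 0.1275]
eef_rot: [[-0.578, 0.816, 0.0], [0.816, 0.578, -0.001], [-0.001, -0.0, -1.0]]
force: [-0.0, -0.1, 0.4]
grip_width: 0.0656
finger_force: 0.0
[0.47419251 0.27407547 0.12848535] 2.185464051465421 [ 4.71886615 -0.57181876 -1.52114175]
237 148
```

View pics/w8.png

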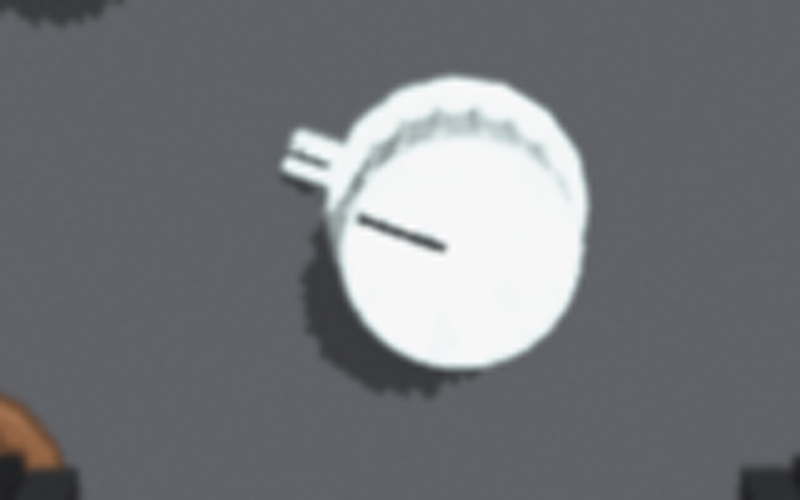

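The white knob's top disc is centred at crop (461,251). Its index line runs from the centre out to (360,218), and the nose is at upper left. The brown look-alike only shows at the lower left corner.

Run:
```python
from h import *
d=np.load("w8.npz");w={k:d[k] for k in d.files};O=np.array([237,148])
q=lambda x,y,z:ray(w,O[0]+x/5-.4,O[1]+y/5-.4,z)
c=q(461,251,.032);a=q(360,218,.032);b=q(443,247,.032);l=q(340,251,.032);r=q(582,251,.032);n=q(290,154,.006)
A=lambda v:np.arctan2(v[1],v[0])
print(c,"line ang",A(a-b),"from c",A(a-c),"diam",np.linalg.norm(l-r),"nose",A(n-c),np.linalg.norm((n-c)[:2]))
s=get_state();R=np.array(s["eef_rot"]);p=np.array(s["position"]);print(R.T@(c-p)*1000)
```

```text
[0.47775821 0.282927   0.032     ] line ang -2.874691655778317 from c -2.853735051476238 diam 0.036740603523187844 nose -2.854539122031062 0.028955062145385534
[ 5.27852751  7.77654558 96.49947823]
```

```bash
python3 -m jog '[[3,4,10,0,0.25],[5,8,25,0,0.25],[5,8,45,0,0.25],[5,8,55,0,0.25],[5,8,55,0,0.25]]';python3 - <<'E'
from h import *
for _ in range(3): w=read_camera("wrist")
s=get_state();R=np.array(s["eef_rot"]);p=np.array(s["position"]);print(p,np.arctan2(R[1,0],R[0,0]))
g=w["img"].min(2);m=(g>200).astype(np.uint8);m[260:]=0
n,l,st,ce=cv2.connectedComponentsWithStats(m);i=1+np.argmax(st[1:,4]);print(st[i],ce[i])
L=(l==i)
for v in range(200,260,5):
    c=np.where(L[v])[0]
    if len(c):print(v,c.min(),c.max(),(c.min()+c.max())/2)
c=[.4778,.2829,.032];print("pred",proj(w,c),w["fx"])
print("fingers", [ (v,np.where(g[v,150:310]<45)[0][-3:]+150, np.where(g[v,330:500]<45)[0][:3]+330) for v in (250,258)])
np.savez("w9.npz",**{k:w[k] for k in("img","fx","fy","cx","cy","R","t")},p=p,Re=R)
E
```

```text
time: 9.65
position: [0.4746, 0.2827, 0.0703]
eef_rot: [[-0.578, 0.816, -0.004], [0.816, 0.578, -0.002], [0.001, -0.004, -1.0]]
force: [-0.1, 0.3, 0.2]
grip_width: 0.0653
finger_force: 0.0
[0.47626082 0.28362383 0.07288459] 2.18725848360154
[  496     0   144   172 15543] [585.65418516  65.10705784]
pred (np.float64(320.7453638386154), np.float64(233.04764504047694)) 353.6122664419854
fingers [(250, array([249, 250, 251]), array([385, 386, 387])), (258, array([249, 250, 251]), array([385, 386, 387]))]
```

Run:
```python
from h import *
d=np.load("w9.npz");w={k:d[k] for k in d.files}
g=w["img"].min(2);m=(g>225).astype(np.uint8);m[275:]=0
n,l,st,ce=cv2.connectedComponentsWithStats(m);i=l[233,321];print(st[i],ce[i]);L=l==i
P=[]
for v in range(228,274,3):
    c=np.where(L[v])[0]
    if len(c):print(v,c.min(),c.max());P+=[(c.min()-.5,v),(c.max()+.5,v)]
def f(x):
    o=[]
    for t in np.linspace(-.6,np.pi+.6,60): pass
from scipy.optimize import least_squares
W=np.array([ray(w,u,v,.032)[:2] for u,v in P])
r=least_squares(lambda x:np.hypot(*(W-x[:2]).T)-.018,[.478,.283],loss="soft_l1",f_scale=3e-4);print(r.x,np.abs(r.fun).mean())
R=w["Re"];print(R.T@(np.r_[r.x,.009]-w["p"])*1000)
```

```text
[ 280  189   72   72 2909] [321.19491234 226.97490547]
228 293 349
231 292 349
234 292 349
237 293 349
240 293 348
243 294 347
246 296 346
249 298 343
252 301 340
255 305 337
258 310 331
[0.47766064 0.28301698] 0.0001917921733519035
[-1.29261333  0.74760716 63.88535349]
```

```bash
python3 -m jog '[[-1,1,15,0,0.25],[-1,1,35,0,0.25],[-1,1,52,0,0.25],[-1,1,60,0,0.25],[-1,1,61,0,0.25]]'; python3 -m jog '[[0,0,0,0,0.25]]'; python3 -c "
from h import *
s=get_state();R=s['eef_rot'];print(R.T@(np.r_[.4777,.2830,.009]-s['position'])*1000)"
```

```text
time: 10.22
position: [0.4767, 0.2833, 0.0109]
eef_rot: [[-0.578, 0.816, -0.001], [0.816, 0.578, -0.0], [0.0, -0.001, -1.0]]
force: [0.3, 0.3, -0.3]
grip_width: 0.0653
finger_force: 0.0
time: 10.3
position: [0.4774, 0.2836, 0.0119]
eef_rot: [[-0.579, 0.816, 0.0], [0.816, 0.579, 0.0], [-0.0, 0.0, -1.0]]
force: [-0.3, -0.0, 0.1]
grip_width: 0.0649
finger_force: 0.0
[-0.64170273 -0.06359081  2.91697224]
```

```bash
python3 -m jog '[[-0.6,0,2,0,0.5],[-0.6,0,2,0,0.9],[-0.6,0,2,0,1],[-0.6,0,2,0,1],[-0.6,0,2,0,1]]'; python3 -m jog '[[0,0,0,0,1],[0,0,0,0,1],[0,0,0,0,1]]'
```

```text
time: 10.72
position: [0.4777, 0.2831, 0.01]
eef_rot: [[-0.579, 0.816, 0.001], [0.816, 0.579, 0.0], [-0.0, 0.001, -1.0]]
force: [-0.9, 0.4, -0.4]
grip_width: 0.0395
finger_force: 0.0
time: 10.97
position: [0.4776, 0.2831, 0.0099]
eef_rot: [[-0.579, 0.816, 0.001], [0.816, 0.579, 0.0], [-0.0, 0.001, -1.0]]
force: [-0.7, 0.1, 2.3]
grip_width: 0.0351
finger_force: 30.0
```

```bash
python3 -m jog '[[0,0,-20,0,1],[0,0,-55,0,1],[0,0,-95,0,1],[0,0,-135,0,1],[-10,0,-160,0,1]]'; python3 -m jog '[[-30,-3,-5,0.12,1],[-65,-5,-5,0.24,1],[-100,-7,-5,0.36,1],[-135,-10,-5,0.48,1],[-170,-12,-5,0.6,1]]'
cat > st.py <<'E'
from h import *
s=get_state();R=s['eef_rot'];a=np.arctan2(R[1,0],R[0,0]);al=2.1865-(-2.865+2*np.pi-2.21)
print(R.T@(np.r_[.5942,.0917,.155]-s['position'])*1000,"roll",a-al,s['force'],s['moment'],s['grip_width'],s['position'],s['joints'][5])
E
python3 st.py
```

```text
time: 11.38
position: [0.4831, 0.2761, 0.1729]
eef_rot: [[-0.58, 0.815, 0.003], [0.815, 0.58, 0.002], [-0.0, 0.003, -1.0]]
force: [0.6, -0.2, -0.3]
grip_width: 0.0353
finger_force: 30.0
time: 11.8
position: [0.5718, 0.1278, 0.1744]
eef_rot: [[-0.011, 1.0, -0.001], [1.0, 0.011, -0.0], [-0.0, -0.001, -1.0]]
force: [0.4, 0.3, -1.3]
grip_width: 0.0353
finger_force: 30.0
[-36.40160111  22.04471853  19.33908037] roll 0.6039574791360227 [ 0.3994314   0.26431887 -1.32064345] [ 0.00652924 -0.1490086  -0.05399551] 0.03532316803803624 [0.57175801 0.12784669 0.17436028] 0.01789072040277622
```

```bash
python3 -m jog '[[-10,6,0,0.12,1],[-20,12,0,0.24,1],[-30,18,0,0.36,1],[-33,21,0,0.48,1],[-33,21,0,0.6,1]]'; python3 -m jog '[[0,0,5,0,1],[0,0,10,0,1],[0,0,10,0,1]]'; python3 st.py
```

```text
time: 12.22
position: [0.5939, 0.0953, 0.174]
eef_rot: [[0.557, 0.831, -0.0], [0.831, -0.557, -0.0], [-0.0, -0.0, -1.0]]
force: [0.1, -0.0, -0.3]
grip_width: 0.0353
finger_force: 30.0
time: 12.47
position: [0.5918, 0.0968, 0.1629]
eef_rot: [[0.548, 0.836, -0.004], [0.836, -0.548, 0.0], [-0.002, -0.003, -1.0]]
force: [-0.4, 0.2, 0.0]
grip_width: 0.0348
finger_force: 30.0
[-2.92796111  4.76560084  7.87529099] roll 0.01228408162610617 [-0.35504633  0.21666605  0.03536085] [-0.07657022 -0.03124785  0.08858467] 0.034832638991122274 [0.59184755 0.09676063 0.16288417] 0.5560971465315545
```

```bash
python3 -m jog '[[-3,5,0,0.01,1],[-3,5,5,0.01,1],[-3,5,5,0.01,1],[-3,5,5,0.01,1],[-3,5,5,0.01,1]]'; python3 st.py;python3 -m jog '[[0,0,0,0,1],[0,0,0,0,1]]' >/dev/null;python3 st.py
```

```text
time: 12.88
position: [0.5958, 0.0914, 0.1595]
eef_rot: [[0.559, 0.829, -0.0], [0.829, -0.559, 0.0], [-0.0, -0.0, -1.0]]
force: [-0.5, 0.0, -0.6]
grip_width: 0.0351
finger_force: 30.0
[-0.6370847  -1.50760653  4.51286474] roll -0.00016708677597054855 [-0.54471572  0.01210727 -0.55673467] [ 0.04264973 -0.07847512 -0.0032925 ] 0.03513131390793646 [0.59580695 0.09138613 0.15951264] 0.5595901056137297
[-0.75182188 -1.58545839  4.74629063] roll -0.00020576318351439582 [-0.02940427 -0.21121067 -0.34564833] [-0.03835334  0.00172355 -0.01792678] 0.03517457194776495 [0.59593328 0.09143788 0.15974692] 0.5597365848786449
```

```bash
python3 -m jog '[[-0.7,-1.5,4,0,1],[-0.7,-1.5,10,0,1],[-0.7,-1.5,16,0,1],[-0.7,-1.5,16,0,1],[-0.7,-1.5,16,0,1]]'>/dev/null; python3 st.py; python3 -m jog '[[0,0,2,0,1],[0,0,4,0,1],[0,0,6,0,1],[0,0,6,0,1]]'>/dev/null; python3 st.py
```

```text
[  0.37749723   0.37452917 -12.31765744] roll -0.0004959610296847439 [-0.3131476   0.51308623 -0.84267021] [ 0.01277948 -0.08240712  0.014762  ] 0.03527521106774757 [0.59365679 0.09159696 0.14268327] 0.5602055755539417
[  0.22132244   0.08807291 -17.81731154] roll -0.000543464813205552 [-0.6813007  -0.74732767 -1.12501846] [ 0.00814005 -0.07829285 -0.01552918] 0.03473528704903036 [0.59399199 0.09156597 0.13718281] 0.5602249631375179
```

```bash
python3 -m jog '[[0,0,2,0,1],[0,0,4,0,1],[0,0,6,0,1],[0,0,6,0,1]]'>/dev/null; python3 st.py; python3 -m jog '[[0,0,2,0,1],[0,0,4,0,1],[0,0,6,0,1],[0,0,6,0,1]]'>/dev/null; python3 st.py
```

```text
[ -0.10203864  -0.33854187 -22.74912195] roll -0.00048580341647730396 [-1.08254292 -0.10817916  5.0084707 ] [ 0.05517697  0.18747876 -0.00158708] 0.035563381198419605 [0.5945596  0.0915949  0.13225122] 0.560231855283264
[ -0.43331144  -0.66642507 -24.37252414] roll -5.0978623902353526e-05 [-7.99222356 -0.46177951 26.83554374] [-0.00407575  1.30296995 -0.01555093] 0.03532090406842063 [0.59507346 0.09168118 0.13063017] 0.5601611645763206
```

```bash
python3 -m jog '[[0,0,-4,0,1],[-0.5,-0.6,-4,0,1],[-1,-1.3,-4,0,1],[-1,-1.3,-4,0,1]]'>/dev/null; python3 st.py; python3 -m jog '[[0,0,2,0,1],[0,0,2,0,1],[0,0,2,0,1]]'>/dev/null; python3 st.py
```

```text
[ -0.50170894  -0.99675652 -23.19606049] roll -0.0007543624558895567 [1.09318879 0.49621635 6.50741636] [ 0.13237069 -0.22407353  0.01263724] 0.03556519066051466 [0.59548432 0.09156256 0.13181306] 0.5600070000147921
[ -0.67661338  -1.14285828 -23.77602925] roll -0.0005721869165400406 [-0.20363465  0.92390362 15.01446632] [ 0.07370719  0.17536291 -0.03662001] 0.03513584241449296 [0.59571841 0.09162478 0.13123548] 0.5600022225875566
```

```bash
python3 -m jog '[[0,0,0,0.06,1],[0,0,0,0.12,1],[0,0,0,0.18,1],[0,0,0,0.18,1]]'>/dev/null; python3 st.py; python3 -m jog '[[0,0,0,-0.1,1],[0,0,0,-0.2,1],[0,0,0,-0.3,1],[0,0,0,-0.36,1],[0,0,0,-0.36,1]]'>/dev/null; python3 st.py
```

```text
[ -0.57714289  -1.22969649 -23.75606319] roll -0.18241477559036934 [-0.03706527 -0.9074132  14.72597817] [-0.05788235  0.20388058  0.05862222] 0.03522192370211614 [0.59567367 0.09123881 0.13125529] 0.7420028417437866
[ -0.76211755  -1.66865172 -23.72744642] roll 0.1814216079965285 [ 0.2652944   1.6924714  15.65315645] [ 0.17982787 -0.03099215  0.01064765] 0.03517132824680327 [0.59625803 0.0917405  0.13129093] 0.3778592469200768
```

```bash
python3 -m jog '[[0,0,-1,0.1,1],[0,0,-1,0.18,1],[0,0,-1,0.18,1]]'>/dev/null; python3 st.py
python3 - <<'E'
from h import *
w=read_camera("wrist");s=get_state();p=s["position"];R=s["eef_rot"]
np.savez("w10.npz",**{k:w[k] for k in("img","fx","fy","cx","cy","R","t")},p=p,Re=R)
g=w["img"].min(2)
np.set_printoptions(linewidth=250)
print(g[196:292:2,262:380:4])
P=lambda x,y,z:np.round(proj(w,p+R@np.array([x,y,z])/1000),1)
print("pred z0=9.9: skirt front top",P(22,0,3.9),"skirt bot",P(22,0,9.9),"top front",P(18,0,-22.1),"top c",P(0,0,-22.1),"top back",P(-18,0,-22.1))
E
```

```text
[ -0.3683568   -1.25138539 -23.58408105] roll -0.0032358394515690225 [-0.85881061  0.19824182 10.8765487 ] [-0.02703406 -0.02109834  0.03004419] 0.03507189260398362 [0.59562383 0.0912928  0.13142634] 0.5627588449090397
[[140 139 140 ... 141 139 140]
 [140 140 140 ... 139 140 140]
 [141 140 140 ... 140 139 140]
 ...
 [ 91  91  90 ...  90  91  90]
 [ 99  99  98 ...  98  98  98]
 [105 106 106 ... 105 106 105]]
pred z0=9.9: skirt front top [318.7 214.9] skirt bot [318.7 211.2] top front [318.7 243. ] top c [318.8 280.8] top back [318.9 316.2]
```

Run:
```python
from h import *
d=np.load("w10.npz");g=d["img"].min(2)
for v in range(196,290,2): print(v,' '.join('%3d'%x for x in g[v,250:392:4]))
```

```text
196 126 245 238 140 139 140 104 134 140 140 140 140 140 140 140 140 140 139 140 140 140 140 139 140 139 141 139 139 140 139 141 139 140 140 140 140
198 232 245 164 140 140 140  65 120 139 139 140 140 139 140 140 140 140 139 140 140 140 140 140 139 140 140 139 139 139 140 139 140 140 139 140 139
200 245 237 128 141 140 140 106 131 140 139 140 140 140 140 139 140 139 140 140 139 140 139 140 140 139 140 130 103 140 139 140 139 140 139 140 139
202 245 168 135 140 140 140 139 139 140 140 139 140 140 140 140 139 140 139 140 139 140 139 139 139 139 140 118  82 140 140 140 140 140 140 140 140
204 238 140 140 140 140 140 139 140 139 140 140 139 140 139 140 140 140 139 140 140 140 139 139 139 140 139 137 118 140 139 140 140 140 139 140 140
206 169 140 140 140 140 139 139 140 139 141 140 139 139 139 140 140 139 139 140 140 140 140 140 140 140 140 140 140 140 140 139 140 139 139 140 140
208 140 140 140 140 139 140 140 139 139 140 139 140 140 140 140 139 139 140 140 140 140 140 139 139 140 139 140 139 140 140 140 140 140 140 140 140
210 140 139 141 140 139 140 141 140 140 140 140 140 139 140 140 
[... 5155 characters left out ...]
 144 142 142 131  79  35  32  84 144 142 143 140 142 164 143 144 142 146 124  31  32  33  32  27  26  26  26
282  48  48  49  51  51  50  50  70 104 104 104 104 104 100  66  49  74 104 103 103 103 105 152 104 104 104 135  92  51  51  50  51  49  49  49  48
284  77  78  77  77  78  78  77  77  78  78  78  78  78  78  78  78  77  79  78  78  77  78  79  78  78  77  78  77  77  77  77  77  77  77  77  77
286  90  90  91  91  91  90  90  91  90  91  90  90  91  91  91  91  90  91  91  90  91  91  90  90  90  90  90  90  90  90  90  91  90  91  90  90
288  99  99  98  99  99  98  98  98  98  98  99  99  98  98  99  99  98  98  97  98  97  98  98  98  98  98  98  98  98  98  98  98  98  98  98  98
```

Run:
```python
from h import *
from scipy.optimize import least_squares
d=np.load("w10.npz");w={k:d[k] for k in d.files};p=w["p"];R=w["Re"];g=w["img"].min(2).astype(float)
# index line: dark minima per column
pts=[]
for u in range(287,310):
    col=145-g[264:281,u];col[col<25]=0
    if col.sum()>60: pts.append((u,264+(col*np.arange(17)).sum()/col.sum()))
pts=np.array(pts);print(np.polyfit(pts[:,0],pts[:,1],1))
# skirt outline upper-left: first crossing of 190 going down
sk=[]
for u in range(286,334):
    c=g[205:245,u];i=np.argmax(c>190)
    if i: sk.append((u,205+i-1+(190-c[i-1])/(c[i]-c[i-1])))
sk=np.array(sk);
def P(X):
    q=(np.array(w["R"])@(p[:,None]+R@X/1000)).T+w["t"];return np.c_[q[:,0]/q[:,2]*w["fx"]+w["cx"],q[:,1]/q[:,2]*w["fy"]+w["cy"]]
th=np.linspace(-1.5,1.5,400)
def model(x,y,z0):
    o=[]
    for zz in (z0,z0-6):
        o.append(P(np.c_[x+22*np.cos(th),y+22*np.sin(th),0*th+zz].T))
    return o
def f(a,z0):
    o=model(a[0],a[1],z0);r=[]
    for u,v in sk:
        vs=[np.interp(u,q[np.argsort(q[:,0]),0],q[np.argsort(q[:,0]),1]) for q in o];r.append(v-min(vs))
    return r
for z0 in (2,4,6,8,10,12):
    r=least_squares(f,[0,0],args=(z0,));xy=r.x
    L=[R.T@(ray(w,u,v,p[2]+.032-z0/1000)-p)*1000 for u,v in (pts[0],pts[-1])]
    e=R@(L[0]-L[1]);c=np.r_[xy,0]
    n=np.array([-(L[0]-L[1])[1],(L[0]-L[1])[0]]);n/=np.linalg.norm(n)
    print(z0,"xy",xy,"rms",np.sqrt(np.mean(r.fun**2)),"line ang",np.arctan2(e[1],e[0]),"line miss of centre mm",(xy-L[0][:2])@n)
```

```text
[  0.28956929 189.90549167]
2 xy [-0.07830827 -0.55639814] rms 0.3922702020877637 line ang 2.2473861291181785 line miss of centre mm -4.018063750966456
4 xy [-0.74187263 -0.62897032] rms 0.3774285364510379 line ang 2.247386129118174 line miss of centre mm -3.618719037860482
6 xy [-1.4050863 -0.7020587] rms 0.3644772993631451 line ang 2.247386129118179 line miss of centre mm -3.2191922736167626
8 xy [-2.06784447 -0.77528019] rms 0.3535953416283895 line ang 2.2473861291181736 line miss of centre mm -2.8192698894479067
10 xy [-2.73035044 -0.84947973] rms 0.34521329830579744 line ang 2.247386129118177 line miss of centre mm -2.4193963326935
12 xy [-3.39240044 -0.92382636] rms 0.3394974775700558 line ang 2.2473861291181723 line miss of centre mm -2.019130845929819
```

```bash
python3 -m jog '[[0,0,-15,0,1],[0,0,-45,0,1],[0,0,-78,0,1],[0,0,-78,0,1],[0,0,-78,0,1]]'>/dev/null; python3 -m jog '[[0,0,0,0,1],[0,0,0,0,1]]'>/dev/null;python3 st.py
python3 - <<'E'
from h import *
w=read_camera("wrist");s=get_state();p=s["position"];R=s["eef_rot"]
np.savez("w11.npz",**{k:w[k] for k in("img","fx","fy","cx","cy","R","t")},p=p,Re=R)
g=w["img"].min(2)
print(proj(w,[.5942,.0917,.131]),proj(w,[.5942,.0917,.106]))
for v in range(180,232,1): print(v,' '.join('%3d'%x for x in g[v,296:344:2]))
print()
for v in range(214,284,2): print(v,' '.join('%3d'%x for x in g[v,262:370:4]))
E
```

```text
[ 1.8500239   2.39027291 49.99948089] roll -0.0005121727328941672 [ 0.93438837  0.40696291 -1.15069421] [-0.02880511 -0.09322349 -0.0488474 ] 0.0353013753083924 [0.59134686 0.09149774 0.20500903] 0.5599564520221033
(np.float64(322.26371226740355), np.float64(210.6534594982919)) (np.float64(322.0240452869865), np.float64(200.7287091739284))
180 141 141 140 140 139 142 140 141 141 141 141 141 140 140 141 141 140 140 140 140 141 141 140 141
181 141 140 140 140 141 141 140 141 140 140 141 140 141 141 140 141 140 140 140 141 141 140 140 140
182 140 140 141 141 140 141 141 140 141 140 141 140 141 140 141 141 141 141 141 141 141 141 140 141
183 141 140 140 141 141 141 141 140 140 141 141 141 141 140 141 140 140 141 140 140 141 141 140 140
184 141 140 141 141 140 140 141 140 141 141 140 141 141 141 141 141 141 140 141 141 141 141 141 141
185 140 141 141 141 141 140 141 141 140 141 140 141 140 141 140 141 141 140 141 140 141 141 141 140
186 140 141 141 141 141 141 140 140 140 141 141 141 140 141 141 141 140 140 141 140 141 141 141 140
187 140 141 141 141 140 141 141 141 141 140 141 140 141 14
[... 7662 characters left out ...]
 144 144 146 146  70  32  33
272  30  32  32  31  52  84  31  50 109 140 143 141 142 142 143 143 142 143 145 145 144 143 143 145  91  32  32
274  28  33  33  30  74 113  52  32  33  75 128 141 141 141 142 143 143 142 143 143 144 145 144 143 120  30  33
276  29  33  31  33  87 143 132  84  40  32  47 109 139 142 141 142 143 143 143 142 142 144 145 144 125  32  32
278  30  32  34  31  87 144 144 141 111  57  34  34  75 129 142 142 142 142 142 143 143 144 144 146 127  31  32
280  32  33  33  31  86 142 143 143 143 133  89  36  32  81 143 140 142 141 169 141 166 186 143 146 120  32  35
282  51  50  50  50  66 104 104 104 104 104 101  69  49  79 105 103 103 103 179 104 165 146 115 106  88  51  51
```

The picture data shows I had the sign of the flat reversed. The flat faces about -0.93 rad, so the knob needs half a turn. I'll roll by -π while staying lifted.

```bash
R='[[0,0,0,-0.12,1],[0,0,0,-0.24,1],[0,0,0,-0.36,1],[0,0,0,-0.48,1],[0,0,0,-0.6,1]]'; python3 -m jog '[[0,0,0,-0.12,1],[0,0,0,-0.24,1],[0,0,0,-0.36,1],[0,0,0,-0.48,1],[0,0,0,-0.6,1]]' >/dev/null
python3 -m jog '[[0,0,0,-0.12,1],[0,0,0,-0.24,1],[0,0,0,-0.36,1],[0,0,0,-0.48,1],[0,0,0,-0.6,1]]' >/dev/null
python3 -m jog '[[0,0,0,-0.12,1],[0,0,0,-0.24,1],[0,0,0,-0.36,1],[0,0,0,-0.48,1],[0,0,0,-0.6,1]]' >/dev/null
python3 -m jog '[[0,0,0,-0.12,1],[0,0,0,-0.24,1],[0,0,0,-0.36,1],[0,0,0,-0.48,1],[0,0,0,-0.6,1]]' >/dev/null
python3 -m jog '[[0,0,0,-0.12,1],[0,0,0,-0.24,1],[0,0,0,-0.36,1],[0,0,0,-0.48,1],[0,0,0,-0.6,1]]' >/dev/null
python3 -m jog '[[0,0,0,-0.07,1],[0,0,0,-0.14,1],[0,0,0,-0.14,1],[0,0,0,-0.14,1],[0,0,0,-0.14,1]]'
python3 st.py
python3 - <<'E'
from h import *
w=read_camera("wrist");s=get_state();p=s["position"];R=s["eef_rot"]
np.savez("w12.npz",**{k:w[k] for k in("img","fx","fy","cx","cy","R","t")},p=p,Re=R)
g=w["img"].min(2)
print(proj(w,[.5932,.0931,.131]),w["cx"],w["cy"])
for v in range(184,228,1): print(v,' '.join('%3d'%x for x in g[v,296:350:2]))
E
```

```text
time: 19.23
position: [0.5922, 0.0915, 0.2057]
eef_rot: [[-0.561, -0.827, -0.002], [-0.827, 0.561, 0.0], [0.001, 0.001, -1.0]]
force: [-0.9, 0.0, 0.2]
grip_width: 0.0357
finger_force: 30.0
[-1.34257625 -1.63319612 50.7356239 ] roll -3.1452874011716143 [-0.94330144  0.01632659  0.23810147] [ 0.14532873 -0.06271075  0.02887633] 0.035653775524170504 [0.59217455 0.09150085 0.20573885] -2.5784848836788683
(np.float64(318.0547095382517), np.float64(215.66991117113082)) 318.37155968489594 202.40464314704906
184 164 164 164 165 165 164 164 165 166 166 167 167 167 166 167 167 167 168 169 168 168 169 168 169 171 170 169
185 165 165 164 165 165 160 154 165 165 166 167 167 167 167 167 167 167 168 168 168 168 167 168 170 170 169 169
186 164 164 164 165 160 140 129 165 165 165 166 166 167 167 166 167 167 167 168 168 168 168 168 169 170 169 169
187 164 164 164 163 144 104 112 161 165 164 167 167 167 167 167 167 167 167 169 168 168 167 168 168 169 169 169
188 164 164 163 163 129  89  97 149 165 165 165 166 167 167 166 167 166 167 169 169 168 168 168 169 169 170 169
189 164 164 164 163 141  88  89 12
[... 3633 characters left out ...]
 150 136 141 158 164 166 167
222 136 146 159 164 165 161 159 159 159 158 161 163 164 160 159 161 160 159 161 162 161 146 135 143 157 166 167
223 140 157 161 163 163 158 156 158 157 157 161 163 163 158 157 160 158 158 159 160 163 160 142 136 142 159 167
224 149 160 161 162 160 156 155 156 147 153 161 163 162 157 148 156 157 158 159 158 161 163 153 142 135 146 164
225 157 160 161 161 159 155 156 150 133 144 161 161 158 151 134 145 155 157 158 158 161 161 158 154 140 136 157
226 159 160 160 162 159 156 156 145 127 135 155 152 146 141 127 134 154 158 158 157 161 161 159 160 152 138 145
227 158 159 158 160 158 154 153 139 127 130 141 133 130 128 126 130 152 158 157 157 159 159 158 161 158 149 138
```

Run:
```python
from h import *
from scipy.optimize import least_squares
th=np.linspace(-1.5,1.5,400)
for fn,tip,ring,sk in (("w11.npz",(320,209.8),(320.8,201.6),[(297,221),(302,218.4),(308,217.3),(316,216.5),(287,228),(284,232),(347.8,228),(351.3,232)]),("w12.npz",(318.4,215.1),(317.2,206),[(295,221.5),(298,219.3),(304,217),(312,215.3),(317.5,214.9),(325,215.4),(332,217.2),(337.5,219.6),(341,222)])):
    d=np.load(fn);w={k:d[k] for k in d.files};p=w["p"];R=w["Re"];sk=np.array(sk)
    T=lambda u,v,z:R.T@(ray(w,u,v,z)-p)*1000
    print(fn,"tip tool",T(*tip,.131),"ring tool",T(*ring,.107),"world",ray(w,*tip,.131))
    def P(X):
        q=(np.array(w["R"])@(p[:,None]+R@X/1000)).T+w["t"];return np.c_[q[:,0]/q[:,2]*w["fx"]+w["cx"],q[:,1]/q[:,2]*w["fy"]+w["cy"]]
    def f(a,z0=9.9):
        r=[]
        o=[P(np.c_[a[0]+22*np.cos(th),a[1]+22*np.sin(th),0*th+zz].T) for zz in(z0,z0-6)]
        for u,v in sk: r.append(min(o[0][:,1].size and np.hypot(*(o[0]-[u,v]).T).min()*0+v-min(np.interp(u,q[np.argsort(q[:,0]),0],q[np.argsort(q[:,0]),1]) for q in o) for _ in (0,)))
        return r
    r=least_squares(f,[0,0],loss="soft_l1");print("knob tool",r.x,np.sqrt(np.mean(np.square(r.fun))))
```

```text
w11.npz tip tool [ 2.5404865   0.87859323 73.85571816] ring tool [ 1.55349808  1.59393115 97.85560093] world [0.5932341  0.09310675 0.131     ]
knob tool [-2.63472463 -0.68487237] 0.2799573129561373
w12.npz tip tool [-1.47393844  0.31793713 74.94846415] ring tool [-2.02206019 -0.58695766 98.94726204] world [0.5927607  0.09288691 0.131     ]
knob tool [-1.90308579 -0.16932104] 0.21392656392266543
```

```bash
python3 -m jog '[[0.4,0.4,15,0,1],[0.4,0.4,35,0,1],[0.4,0.4,55,0,1],[0.4,0.4,60,0,1],[0.4,0.4,60,0,1]]'>/dev/null; python3 st.py; python3 -m jog '[[0,0,2,0,1],[0,0,4,0,1],[0,0,6,0,1],[0,0,8,0,1],[0,0,8,0,1]]'>/dev/null; python3 st.py;  python3 -m jog '[[0,0,2,0,1],[0,0,4,0,1],[0,0,4,0,1]]'>/dev/null; python3 st.py
```

```text
[ -2.24774474  -2.78417157 -10.22779865] roll -3.1442747875591643 [0.24032282 0.40965338 0.0789942 ] [ 0.15941815 -0.07981296  0.00183136] 0.03509867760136303 [0.59058929 0.09140106 0.14478799] -2.579686717091291
[ -1.45051791  -1.5746162  -16.2280776 ] roll -3.1437945939205845 [ 0.19877985 -0.25675938 -1.18434701] [ 0.18024115 -0.04506671  0.00734221] 0.03500217592405283 [0.59208963 0.09138088 0.13877106] -2.5801671546453435
[ -1.59069124  -1.72995701 -20.72635126] roll -3.143689096311739 [-0.97740576 -0.56243856 -0.72237893] [ 0.07371629 -0.07476001 -0.00909741] 0.034884872531792024 [0.59186858 0.09135025 0.13427449] -2.5802265807844114
```

```bash
python3 -m jog '[[0,0,2,0,1],[0,0,4,0,1],[0,0,4,0,1]]'>/dev/null; python3 st.py; python3 -m jog '[[0,0,2,0,1],[0,0,3,0,1],[0,0,3,0,1]]'>/dev/null; python3 st.py
```

```text
[ -1.51367892  -1.26670822 -24.76479139] roll -3.143662848843827 [ 1.04853805 -1.09431927 -2.06311629] [ 0.01304533 -0.20360828  0.03242228] 0.035044471439914314 [0.59231489 0.09114673 0.13023448] -2.5802306693649744
[ -1.52897706  -1.17469726 -27.57814782] roll -3.1437243170943563 [ 1.37185933 -0.71532699 -1.97608476] [-0.04797012 -0.29136267  0.01960682] 0.03520389656212482 [0.59238804 0.09108088 0.12742092] -2.5802463650429734
```

```bash
python3 -m jog '[[0,0,2,0,1],[0,0,4,0,1],[0,0,4,0,1]]'>/dev/null; python3 st.py; python3 -m jog '[[0,0,2,0,1],[0,0,4,0,1],[0,0,4,0,1]]'>/dev/null; python3 st.py
```

```text
[ -1.50735021  -1.21442884 -31.69289667] roll -3.143681585253198 [ 2.3036031  -1.50065288 -2.22097561] [-0.22996742 -0.37084432  0.00532351] 0.035343314116373835 [0.59237097 0.0911194  0.12330609] -2.5802218597973225
[ -1.48849309  -1.21884905 -35.69083814] roll -3.1436538874578783 [ 2.46763913 -2.48956944 -1.38569737] [-0.26029295 -0.49473377  0.0296644 ] 0.03529911225265437 [0.59238082 0.09113704 0.11930811] -2.5802547294756093
```

```bash
python3 -m jog '[[0,0,1,0,1],[0,0,2,0,1],[0,0,2,0,1]]'>/dev/null; python3 st.py; python3 -m jog '[[0,0,1,0,1],[0,0,2,0,1],[0,0,2,0,1]]'>/dev/null; python3 st.py;python3 -m jog '[[0,0,1,0,1],[0,0,2,0,1],[0,0,2,0,1]]'>/dev/null; python3 st.py
```

```text
[ -1.41273631  -1.16118415 -36.998286  ] roll -3.143652182443726 [ 0.60709719 -2.81372071  3.51920501] [-0.37095836 -0.27283356  0.00539966] 0.0352699887216019 [0.59248494 0.09116731 0.11800011] -2.5802220144241357
[ -1.3693002   -1.16872221 -38.96102068] roll -3.143628424778916 [ 1.12863535 -3.07401144  5.3317382 ] [-0.46226049 -0.2921001  -0.01498757] 0.035041291323346276 [0.59251368 0.09120876 0.11603698] -2.580245434716072
[ -1.374374    -1.16995881 -40.47780927] roll -3.1436052686286953 [ 0.4735692  -2.81700425  7.8600944 ] [-0.43509309 -0.21792668 -0.03150874] 0.035288049854768404 [0.59251568 0.09120377 0.11452004] -2.580248227902076
```

```bash
python3 -m jog '[[0,0,1,0,1],[0,0,2,0,1],[0,0,2,0,1],[0,0,2,0,1]]'>/dev/null; python3 st.py; python3 -m jog '[[0,0,0.7,0,1],[0,0,0.7,0,1],[0,0,0.7,0,1],[0,0,0.7,0,1]]'; python3 st.py
```

```text
[ -1.26721143  -1.04868606 -40.8001865 ] roll -3.1434472842916277 [-1.4272456  -3.15967563 17.4028772 ] [-0.41760655  0.20792672 -0.00963474] 0.035515763384705745 [0.59271831 0.09122023 0.11419638] -2.5802814986758724
time: 22.78
position: [0.5928, 0.0913, 0.1141]
eef_rot: [[-0.56, -0.829, 0.003], [-0.829, 0.56, -0.0], [-0.001, -0.002, -1.0]]
force: [-2.7, -3.5, 19.4]
grip_width: 0.0352
finger_force: 30.0
[ -1.2166313   -1.05645723 -40.93938775] roll -3.143371039726728 [-2.71878937 -3.46979783 19.36916687] [-0.38925891  0.3384516   0.04512039] 0.03519775037508217 [0.59275246 0.0912665  0.11405679] -2.58029496045818
```

```bash
python3 -c "
from workcell import finish_job
print(finish_job())"
```

```text
the job is handed in; nothing more can be done
None
```

The job is handed in at about 23 s: the cap was turned clockwise until it met its stop, the knob is on the D-shaft and still held pressed to its stop at about 19 N, but I took no final picture of the cap, and an early push with the knob half a turn out pressed the shaft with about 27 N.

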